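# Crank a plate stack through a desk embossing press

### The job

Emboss the card in the coral plate stack: slide the stack lengthwise along the left-hand bed into the mouth of the hand press and push it gently, with nothing forced, until you feel the rollers catch its tapered end; let go of it there. Then take the crank by its soft, free-spinning grip, without crushing it, and wind clockwise in one go, never letting go of the grip, until the stack has come right through, the rollers have let it go and it lies flat on the right-hand bed. Leave it there, let go of the crank, and leave the blue stack and everything else on the desk where they are.

Things in the scene. Friction and masses are not known exactly. Their poses are not given: they have to be found in the camera images.
- press: Mint and cream hand press, fixed. Origin under its centre. x along the roller axle, crank on the -x side (towards the robot); y along the feed: left-hand bed (in) at +y, right-hand (out) at -y. Beds 100 wide, tops 128.5 above the desk, reaching 190 from the roller line. Housing 106 x 86 x 234 high; tunnel 63 wide; 16 high guides flare each mouth to 82 wide, 62 from the roller line.
- stack: Loose coral plate stack: 60 (x) x 150 (y) x 18 high, 0.16 to 0.26 kg, white below, coral in the middle, pale blue top with a coral patch. Origin under its centre, y along its length. Both ends taper on top from 18 to 15 thick over the last 25; either end may go first.
- nip (a point): Point on the bed surface under the roller line; axes as the press. The lower roller (28 diameter, 0.5 proud) turns with the crank; the sprung upper one is set by screws, each time anew, 15.4 to 17.7 above it. So they touch the stack first with its leading end 1 to 21 past this line: go by feel. A push of 10 to 15 N makes them catch; merely touching it slips.
- axle (a point): Point on the crank's axle, 115 above the desk, level with the middle of the grip: 130 from the press centre on its -x side. Axes as the press; the crank turns about x.
- sleeve: The crank's grip: black foam sleeve with coral stripes, 26 diameter, 92 long. Origin at its middle, x along it, parallel to the axle and 75 from it. It spins freely on its pin. The crank arm is 54 from its middle towards the press. Hold it with 20 to 60 N per finger.
- crank (a joint): Crank angle, rad: 0 with the grip straight above the axle, growing clockwise as seen from the robot (from the top towards the press's -y). Growing, it feeds the stack towards -y by 14 mm per rad, about 10 rad in all, until its centre is about 75 past the nip. It stays where it is left and takes about 0.6 N m (8 N at the grip). Turning on after that does no harm.
- spare: Second plate stack of the same make, blue instead of coral; not to be used.
- card_pack: Pack of white cards with a mustard band, 105 x 148 x 22; bystander.
- remote_a: Black remote control, 165 x 42 x 17; bystander.
- remote_b: Second black remote control, 165 x 42 x 17; bystander.
- brayer: Rubber ink roller with a wooden handle, 40 high; bystander.
There are look-alikes about, which are no part of the job. What is shaped like the stack but orange or yellow is not meant.

How it is judged:
By the outcome, as a careful person would: the job done as asked, in the order asked, and still so for the second after the job is handed in, with the robot touching nothing.
It also fails if it takes over 72 s, if anything falls off the work surface, if the arm or the gripper's body presses on something with over 40 N, if the wrist force passes 120 N, or if a joint passes its speed limit or range.

### The arm

A 6-joint arm with a two-finger parallel gripper is mounted at the origin on the work surface. World frame = base frame: x ahead of the robot, y to its left, z up, the work surface at z = 0. Lengths are in m, angles in rad, forces in N, time in s.
With the tool pointing down it reaches from about 0.375 to 0.975 m from the base axis. Payload 3.8 kg.
Tool frame: the origin (TCP) lies midway between the tips of the shut fingers; the grasp point (between the pads) lies 19 mm behind it; z points along the fingers, y is the line along which they close (so a half turn about z gives the same grasp; the last joint's range is limited). The gripper opens to 85 mm and grips with 20 to 120 N. Pads are 22 mm wide; open, the fingers measure 114 mm over their backs; the gripper's body (76 mm by 85 mm) begins 54 mm behind the grasp point. The pads swing forward as they close: fully open they stand 13 mm farther back than shut.
Start: joints at [-1.209, 0.264, 1.604, -0, 1.274, -0.037], TCP at [0.262, -0.622, 0.231] pointing down, gripper open.
Joint ranges: [-2.63, 2.63], [-0.94, 2.18], [0.31, 2.57], [-1.31, 4.45], [0, 2.66], [-2.55, 2.55]. Speed limits (rad/s): [2.57, 2.57, 3.14, 3.14, 3.14, 3.14].

### API

Orientations are given as a rotation vector (axis times angle).
In Python, from workcell import status, read_camera, workorder, masks_of gives the robot as it stands.
- The arm moves only by the tool drive_tool, never from a script. Its argument "rows" is a list of rows, each a list of 7 numbers: the turn, a rotation vector about the tool's x, y, z in degrees, then the shift along the tool's x, y, z in m, then the opening, from 0 (shut) to 1 (fully open). In form: [[ax, ay, az, tx, ty, tz, claw], ...]. A call has 1 to 8 rows; each row shifts and turns the commanded pose from where the row before left it, along the tool's axes as they then stand; what a row does not reach is not made up. A row lasts 1/12 s, in which the tool goes at most 41.7 mm and 7.16 degrees, less where a joint would pass 70% of its speed; a pose out of reach is approached as far as the arm can. A call is refused whole if a number of a shift passes 0.0417 or a number of a turn 7.16, either way. A call with a gripper value outside its range is refused whole. The fingers move at their own pace and stop on an object; "force" is the grip in N (left out, the last holds). Time passes only in rows, so rows that do not move let the fingers close. It gives the time, the measured TCP pose, the force, the opening and the grip force at its end, in the units of the state.
- status.read_state(): the state, without advancing time (a new reading comes with each control period).
- read_camera(name): name is "side" or "top" or "wrist"; returns a dict with "color" (420x560x3 uint8, red, green, blue), "intrinsics" (3x3 intrinsics, pixels), "world_from_camera" (4x4, takes a point from camera to world coordinates); the wrist camera has in their place "mount" (4x4, takes a point from camera to tool coordinates, whose origin is the TCP and whose axes are the flange's). Camera axes: x right, y up, looking along -z (the intrinsics and any distortion apply to the point x, -y, -z); pixel columns grow to the right and rows downward; lengths in m; the calibration is good to about 2 mm. A picture is of the moment at which its call begins: read the wrist's pose just before it. There is no depth.
- workorder.finish_job(): hands the job in; it is judged then, once.
Trained networks look in a picture, given as the dict that the camera call returned (one of the last four; its "shot" number tells which), for a name from the list of things; names that differ only in an ending like _2 or _b are one class to them, and where a whole thing is asked for, a point or a joint stands for the part that bears it (a point fixed in the world has none). Each returns a list of dicts, best first, with "score" (0 to 1); they miss things now and then, are a little off and sometimes report something else, mostly with a low value. They report only what shows in the picture. A call takes as long as a camera call. They do not tell look-alikes from the thing itself.
- masks_of(picture, name): "mask" (420x560 bool, what is visible of it) and "bbox" ([left, top, right, bottom] in pixels, round what is visible of it).
The state is a dict: "time": time; "q": joint angles; "joint_vel": joint speeds; "joint_torque": joint torques, N m; "tool_pos": TCP position; "tcp_rot": TCP orientation; "wrist_force": force on the tool from outside, world axes, zero at the start; "torque": the same for the moment, N m; "width": opening from 0.0 (shut) to 1.0 (fully open); "grip_force": force on a finger pad.
Only numpy, scipy, OpenCV 4.12 (cv2) and the standard library are available. Lean on these libraries where they do the work, as an engineer would, in place of code of your own. Each camera call takes 0.05 s, during which the arm holds its last target. There are 200 camera calls.

## Working session

There is one attempt and no reset: what is moved stays moved. The work goes in short steps, Python scripts to look and compute and a tool call to move; the robot and the scene stay as the last step left them, time stands still between calls to the robot, and variables do not carry over. Pictures are saved under pics/ and viewed, at most 10 in all, crops included, and the job is handed in when it is done.

Besides the shell and the picture viewer there is one more tool, called after ">>>" as a command line: name --pt "numbers of a row" for each row, then --argument value for the rest. drive_tool: Moves the arm, as the interface text tells. Its arguments: {"type":"object","properties":{"rows":{"type":"array"},"force":{"type":"number"}},"required":["rows"]}

```bash
ls; mkdir -p pics; python3 - <<'E'
from workcell import status, read_camera, masks_of
import cv2, numpy as np
s=status.read_state(); print(s)
for n in ["top","side"]:
    p=read_camera(n); cv2.imwrite(f"pics/{n}0.png",p["color"][:,:,::-1])
    print(n,p["intrinsics"].tolist(),np.round(p["world_from_camera"],4).tolist(),[k for k in p])
    for o in ["press","stack","sleeve","spare"]:
        for m in masks_of(p,o)[:4]: print(o,round(m["score"],2),m["bbox"],int(m["mask"].sum()),p["color"][m["mask"]].mean(0).round())
E
```

```text
pics
{'time': 0.0, 'q': array([-1.20889159e+00,  2.64775364e-01,  1.60541812e+00,  2.42621116e-05,
        1.27371990e+00, -3.69243034e-02]), 'joint_vel': array([0.00041723, 0.00094575, 0.00017545, 0.00046548, 0.00052652,
       0.00135934]), 'joint_torque': array([ 1.15896259e-03, -5.15103829e+01, -3.67317045e+01,  3.99156659e-05,
        1.29327938e-02, -1.70644017e-05]), 'tool_pos': array([ 0.26185028, -0.62131552,  0.22992326]), 'tcp_rot': array([-3.07708857e+00, -6.21869942e-01,  5.53385472e-04]), 'wrist_force': array([-0.14438111, -0.38447529, -0.44225203]), 'torque': array([-0.02225038, -0.03166612,  0.05270117]), 'grip_force': 0.0, 'width': 0.9970932839187845}
top [[502.1046727796482, 0.0, 280.38435996832544], [0.0, 502.1046727796482, 208.30979491433365], [0.0, 0.0, 1.0]] [[-0.0713, 0.9715, -0.226, 0.1471], [-0.9975, -0.0697, 0.0151, 0.0642], [-0.0011, 0.2265, 0.974, 1.6445], [0.0, 0.0, 0.0, 1.0]] ['color', 'intrinsics', 'world_from_camera', 'shot']
press 0.66 [237.2, 127.6, 359.8, 212.0] 5017 [145. 149. 141.]
stack 0.96 [309.7, 228.0, 356.0, 258.7] 837 [117.  99.  39.]
stack
[... 383 characters left out ...]
 0.0, 275.3008273836365], [0.0, 495.6348341742382, 206.11912646297858], [0.0, 0.0, 1.0]] [[-0.6814, 0.4006, -0.6126, -0.3656], [-0.7317, -0.3526, 0.5833, 0.8903], [0.0177, 0.8457, 0.5333, 0.9013], [0.0, 0.0, 0.0, 1.0]] ['color', 'intrinsics', 'world_from_camera', 'shot']
press 0.61 [209.0, 144.0, 306.7, 225.2] 4321 [136. 142. 126.]
stack 0.89 [275.3, 248.3, 311.3, 289.6] 854 [147.  70.   7.]
stack 0.73 [90.2, 338.0, 160.6, 367.2] 1721 [207. 175.  12.]
stack 0.71 [196.1, 269.6, 258.5, 303.7] 1176 [173. 153. 147.]
stack 0.59 [208.8, 146.1, 308.3, 226.1] 4127 [137. 143. 126.]
sleeve 0.77 [265.8, 187.0, 296.5, 201.5] 231 [65. 48. 42.]
spare 0.58 [159.8, 257.9, 220.9, 288.2] 1013 [120. 149. 168.]
```

```bash
python3 - <<'E'
import cv2
a=cv2.imread("pics/top0.png")[90:310,60:400]; cv2.imwrite("pics/topc.png",cv2.resize(a,None,fx=2.35,fy=2.35,interpolation=cv2.INTER_CUBIC)[:600,:800])
a=cv2.imread("pics/side0.png")[120:390,70:430]; cv2.imwrite("pics/sidec.png",cv2.resize(a,None,fx=2.2,fy=2.2,interpolation=cv2.INTER_CUBIC)[:600,:800])
E
```

```text
(no output)
```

View pics/topc.png

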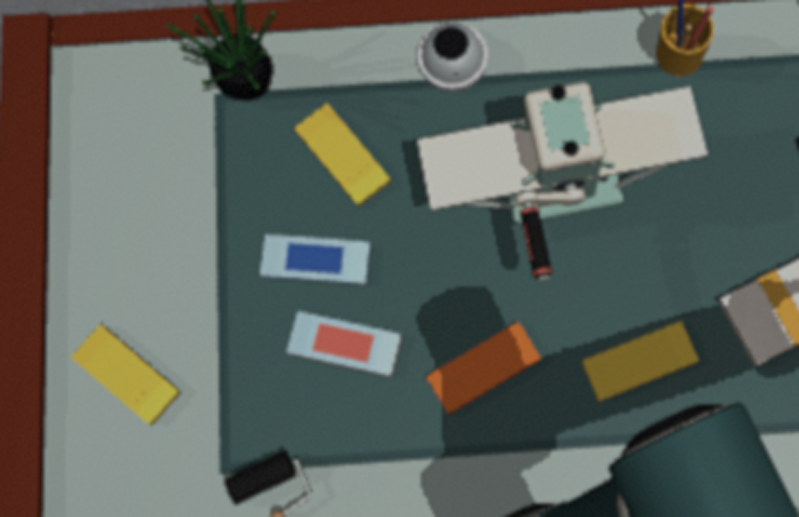

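View pics/sidec.png

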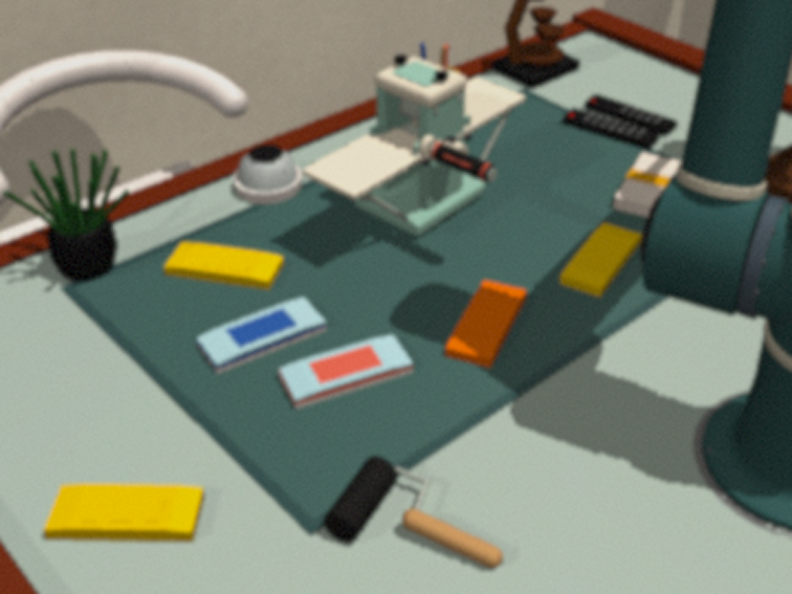

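The coral-patched pale-blue stack is the target: top crop (343,343) → full (206,236), side full about (227,286). The look-alikes are the blue-patched spare (top full 194,200), yellow ones (113,250), (206,155) and (332,243), and an orange one (266,246). Only the first has a coral patch on pale blue. The press is at top full (300,150), with its left bed towards +y.

```bash
cat > h.py <<'E'
from workcell import status, read_camera, masks_of
import cv2, numpy as np
from scipy.spatial.transform import Rotation as R
from scipy.optimize import least_squares
def pose(s=None):
    s=s or status.read_state(); T=np.eye(4); T[:3,:3]=R.from_rotvec(s["tcp_rot"]).as_matrix(); T[:3,3]=s["tool_pos"]; return T
def shot(n):
    T=pose(); p=read_camera(n)
    p["W"]=T@p["mount"] if n=="wrist" else p["world_from_camera"]; return p
def toplane(p,uv,z):
    K=p["intrinsics"]; uv=np.atleast_2d(uv).astype(float)
    d=np.c_[(uv[:,0]-K[0,2])/K[0,0],-(uv[:,1]-K[1,2])/K[1,1],-np.ones(len(uv))]@p["W"][:3,:3].T
    o=p["W"][:3,3]; return o+d*((z-o[2])/d[:,2])[:,None]
def proj(p,X):
    X=np.atleast_2d(X); K=p["intrinsics"]; c=(X-p["W"][:3,3])@p["W"][:3,:3]
    return np.c_[K[0,2]+K[0,0]*c[:,0]/-c[:,2],K[1,2]-K[1,1]*c[:,1]/-c[:,2]]
def rel(xyz,yaw,rows=1):
    """tool-frame shift and z turn (deg) from the present pose to vertical tool, tool x at yaw(deg)"""
    T=pose(); Rt=np.array(R.from_euler('z',yaw,degrees=True).as_matrix())@np.diag([1,-1,-1.])
    dr=R.from_matrix(T[:3,:3].T@Rt).as_rotvec(degrees=True); d=T[:3,:3].T@(np.array(xyz)-T[:3,3])
    print("rot",dr.round(2),"shift",d.round(4),"rows>=",np.linalg.norm(d)/.04,np.linalg.norm(dr)/7.1)
    return dr,d
E
python3 - <<'E'
from h import *
p=shot("top")
m=[o for o in masks_of(p,"spare")+masks_of(p,"stack")]
for o in m:
    if o["mask"].sum()<1500:
        c=cv2.minAreaRect(np.argwhere(o["mask"])[:,::-1].astype(np.float32)); X=toplane(p,cv2.boxPoints(c),.018); print(np.round(c[0],1),X.mean(0).round(3),(np.linalg.norm(np.diff(X,axis=0),axis=1)).round(3))
f=lambda uv:np.array(uv)/2.35+[60,90]
h=cv2.cvtColor(p["color"],cv2.COLOR_RGB2HSV); 
# stack patch
c=p["color"].astype(int); msk=((c[...,0]>c[...,1]+60)&(abs(c[...,1]-c[...,2])<40)); msk[:225]=0;msk[250:]=0;msk[:,:180]=0;msk[:,235:]=0
r=cv2.minAreaRect(np.argwhere(msk)[:,::-1].astype(np.float32)); X=toplane(p,cv2.boxPoints(r),.018); print("patch",msk.sum(),r,X.round(3),X.mean(0))
cor=toplane(p,[f(q) for q in [(418,138),(432,208),(707,155),(690,87)]],.1285); print("bed",cor.round(3),cor.mean(0))
for e in [(533,207),(542,275)]: print("sleeve",toplane(p,f(e),.17).round(3),toplane(p,f(e),.11).round(3))
w=shot("wrist"); print(np.round(w["mount"],4).tolist(),w["intrinsics"].tolist())
E
```

```text
[193.9 200.4] [0.572 0.325 0.018] [0.065 0.154 0.065]
[206.3 236.3] [0.448 0.288 0.018] [0.061 0.15  0.061]
[331.8 243.4] [ 0.395 -0.121  0.018] [0.151 0.061 0.15 ]
[265.8 246.3] [0.401 0.095 0.018] [0.151 0.063 0.15 ]
[205.6 155.5] [0.728 0.28  0.018] [0.061 0.15  0.06 ]
patch 241 ((205.52525329589844, 235.39041137695312), (22.6358585357666, 10.56839656829834), 12.994616508483887) [[0.445 0.331 0.018]
 [0.479 0.322 0.018]
 [0.457 0.25  0.018]
 [0.423 0.26  0.018]] [0.45097607 0.29076805 0.018     ]
bed [[ 0.703  0.162  0.129]
 [ 0.603  0.148  0.129]
 [ 0.651 -0.226  0.129]
 [ 0.75  -0.214  0.129]] [ 0.67669363 -0.0324875   0.1285    ]
sleeve [[0.582 0.015 0.17 ]] [[0.6   0.013 0.11 ]]
sleeve [[0.491 0.01  0.17 ]] [[0.505 0.008 0.11 ]]
[[0.0004, 0.9456, 0.3255, 0.0827], [1.0, -0.0002, -0.0006, -0.0005], [-0.0005, 0.3255, -0.9456, -0.1431], [0.0, 0.0, 0.0, 1.0]] [[291.21822489307345, 0.0, 281.72437832040214], [0.0, 291.21822489307345, 208.29387072750512], [0.0, 0.0, 1.0]]
```

>>> drive_tool --pt "0 0 0 0.032 -0.025 -0.008 1" --pt "0 0 0 0.032 -0.025 -0.008 1" --pt "0 0 0 0.032 -0.025 -0.008 1" --pt "0 0 0 0.032 -0.025 -0.008 1" --pt "0 0 0 0.032 -0.025 -0.008 1" --pt "0 0 0 0.032 -0.025 -0.008 1" --pt "0 0 0 0.032 -0.025 -0.008 1" --pt "0 0 0 0.032 -0.025 -0.008 1"

```text
time: 1.37
tool_pos: [0.4209, -0.3365, 0.296]
tcp_rot: [3.079, 0.622, 0.001]
wrist_force: [0.2, -0.6, 0.7]
width: 0.998
grip_force: 0.0
```

>>> drive_tool --pt "0 0 0 0.032 -0.025 -0.008 1" --pt "0 0 0 0.032 -0.025 -0.008 1" --pt "0 0 0 0.032 -0.025 -0.008 1" --pt "0 0 0 0.032 -0.025 -0.008 1" --pt "0 0 0 0.016 -0.037 0 1" --pt "0 0 0 0.016 -0.037 0 1" --pt "0 0 0 0.016 -0.037 0 1" --pt "0 0 0 0.016 -0.037 0 1"

```text
time: 2.03
tool_pos: [0.5008, -0.0333, 0.3276]
tcp_rot: [3.079, 0.622, 0.001]
wrist_force: [0.6, -0.0, -1.1]
width: 0.997
grip_force: 0.0
```

>>> drive_tool --pt "0 0 0 0.016 -0.037 0 1" --pt "0 0 0 0.016 -0.037 0 1" --pt "0 0 0 0.016 -0.037 0 1" --pt "0 0 0 0.016 -0.037 0 1" --pt "0 0 -7 0 0 0 1" --pt "0 0 -7 0 0 0 1" --pt "0 0 -7 0 0 0 1" --pt "0 0 -7 0 0 0 1"

```text
time: 2.7
tool_pos: [0.5023, 0.1267, 0.3274]
tcp_rot: [2.832, 1.359, 0.0]
wrist_force: [0.2, -0.3, 0.1]
width: 1.002
grip_force: 0.0
```

>>> drive_tool --pt "0 0 -7 0 0 0 1" --pt "0 0 -7 0 0 0 1" --pt "0 0 -7 0 0 0 1" --pt "0 0 -7 0 0 0 1" --pt "0 0 -7 0 0 0 1" --pt "0 0 -7 0 0 0 1" --pt "0 0 -7 0 0 0 1" --pt "0 0 0 0 0 0 1"

```text
time: 3.37
tool_pos: [0.5025, 0.126, 0.3275]
tcp_rot: [2.019, 2.407, 0.0]
wrist_force: [-0.2, -0.1, 0.2]
width: 1.002
grip_force: 0.0
```

```bash
python3 - <<'E'
from h import *
p=shot("wrist"); cv2.imwrite("pics/w1.png",p["color"][:,:,::-1]); np.save("W1.npy",p["W"]); print(p["W"].round(3))
print(status.read_state()["q"])
for o in ["stack","sleeve","press"]:
    for m in masks_of(p,o)[:3]: print(o,round(m["score"],2),m["bbox"],p["color"][m["mask"]].mean(0).round())
E
```

```text
[[ 0.985 -0.165 -0.057  0.486]
 [ 0.174  0.931  0.321  0.209]
 [ 0.    -0.326  0.945  0.471]
 [ 0.     0.     0.     1.   ]]
[ 1.97665158e-01 -8.24243408e-02  1.80490866e+00 -3.19937693e-06
  1.41887427e+00  2.81714259e-02]
stack 0.96 [182.6, 116.6, 250.6, 218.9] [198. 140.  79.]
stack 0.9 [396.3, 40.8, 512.6, 127.8] [148. 129.  57.]
stack 0.79 [173.0, 248.5, 228.7, 322.8] [189. 181.  91.]
sleeve 0.61 [257.0, 266.6, 332.4, 290.8] [62. 47. 45.]
press 0.77 [252.5, 172.0, 457.1, 389.7] [158. 159. 153.]
```

View pics/w1.png

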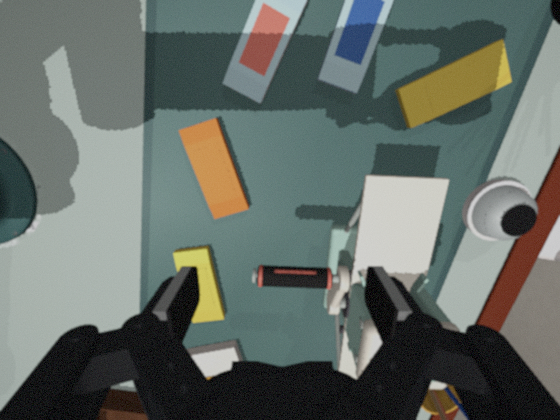

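The view shows the coral-patched stack at (265,45), cut off at the top edge, with the blue one beside it at (355,35). The left bed corners are at (366,175) and (449,180), and the sleeve spans (257–332, 267–290).

```bash
cat > fit.py <<'E'
from h import *
Kt=None
def cam(name):
    p=shot(name); return p
obs=[]
t=cam("top"); s=cam("side"); w=cam("wrist")
f=lambda uv:np.array(uv)/2.35+[60,90]; g=lambda uv:np.array(uv)/2.2+[70,120]
gray=lambda p:cv2.cvtColor(p["color"],cv2.COLOR_RGB2GRAY)
def sub(p,uv,r=3): return cv2.cornerSubPix(gray(p),np.array(uv,np.float32).reshape(-1,1,2),(r,r),(-1,-1),(3,50,.01))[:,0]
bt=sub(t,[f(q) for q in [(418,138),(432,208),(707,155),(690,87)]]); bw=sub(w,[(366,175),(449,180)],5); bs=sub(s,[g((302,170)),g((355,195)),g((526,97))])
print(bt-[f(q) for q in [(418,138),(432,208),(707,155),(690,87)]],bw,bs-[g((302,170)),g((355,195)),g((526,97))])
B=lambda x,y:[x,y,.1285]
P=[(t,bt,[B(.05,.19),B(-.05,.19),B(-.05,-.19),B(.05,-.19)]),(w,bw,[B(-.05,.19),B(.05,.19)]),(s,bs,[B(.05,.19),B(-.05,.19),B(-.05,-.19)])]
S=[]
for p in (t,s,w):
    m=masks_of(p,"sleeve")
    if m: mm=m[0]["mask"]; r=cv2.minAreaRect(np.argwhere(mm)[:,::-1].astype(np.float32)); S.append((p,np.array(r[0]))); print("sl",r)
def res(v,full=False):
    M=R.from_euler('z',v[2]).as_matrix(); o=np.array([v[0],v[1],0]); r=[]
    for p,uv,X in P[:]: r.append(((proj(p,o+np.array(X)@M.T)-uv)*(1 if p is not w else 1)).ravel())
    for p,uv in S: r.append((proj(p,o+M@np.array([-.130,-.075*np.sin(v[3]),.115+.075*np.cos(v[3])]))-uv).ravel())
    return np.concatenate(r)
for th in (-.9,-2.2):
    q=least_squares(res,[.677,-.032,.12,th],loss="soft_l1"); print(q.x,np.degrees(q.x[2:]),q.cost); print(res(q.x).round(1))
E
python3 fit.py
```

```text
[[-9.64579805e-01  2.58290068e+00]
 [ 9.73965257e-07 -2.92189577e-06]
 [-2.48219592e-01 -8.32278962e-01]
 [-4.84880163e-01 -5.74201706e-01]] [[366.15295 174.72533]
 [449.2973  178.20918]] [[-6.93581319e-06 -6.93581319e-06]
 [-1.75841175e+00  3.02006115e-01]
 [-6.13949862e-01 -3.75775424e-01]]
sl ((287.75, 192.25001525878906), (29.417421340942383, 8.04076099395752), 78.69007110595703)
sl ((279.7846984863281, 192.95751953125), (28.31550407409668, 9.367534637451172), 25.201122283935547)
sl ((294.58831787109375, 276.6746520996094), (75.24452209472656, 21.427040100097656), 1.7899105548858643)
[ 0.67464644 -0.03046277  0.13687874 -1.01670482] [  7.84257389 -58.25289509] 4.482752486603541
[ 0.2 -1.1 -0.7  1.2 -0.1  0.8 -0.1  0.6 -0.1  0.5 -0.1 -0.2 -1.1 -0.6
  0.8 -0.6 -0.8 -0.8  0.1  1.4 -0.4  0.1  0.4  0.2]
[ 0.67464644 -0.03046277  0.13687874 -1.01670482] [  7.84257392 -58.25289501] 4.4827524866036175
[ 0.2 -1.1 -0.7  1.2 -0.1  0.8 -0.1  0.6 -0.1  0.5 -0.1 -0.2 -1.1 -0.6
  0.8 -0.6 -0.8 -0.8  0.1  1.4 -0.4  0.1  0.4  0.2]
```

>>> drive_tool --pt "0 0 -7 0.03 -0.008 0.025 1" --pt "0 0 0 0.03 -0.008 0.025 1" --pt "0 0 0 0.03 -0.008 0.025 1" --pt "0 0 0 0 0 0 1"

```text
time: 4.2
tool_pos: [0.451, 0.209, 0.2463]
tcp_rot: [-1.864, -2.519, 0.012]
wrist_force: [0.2, -1.4, -1.4]
width: 1.002
grip_force: 0.0
```

```bash
cat > st.py <<'E'
from h import *
import sys
p=shot("wrist"); cv2.imwrite("pics/%s.png"%sys.argv[1],p["color"][:,:,::-1]); np.save("Ws.npy",p["W"])
print(status.read_state()["tool_pos"].round(4),np.degrees(2*np.arctan2(*status.read_state()["tcp_rot"][1::-1])).round(2))
for m in masks_of(p,"stack")+masks_of(p,"spare"):
    c=cv2.minAreaRect(np.argwhere(m["mask"])[:,::-1].astype(np.float32)); X=toplane(p,cv2.boxPoints(c),.018)
    L=np.linalg.norm(np.diff(X,axis=0),axis=1); i=L[:2].argmax(); d=X[i+1]-X[i]
    print(round(m["score"],2),np.round(c[0]),p["color"][m["mask"]].mean(0).round(),X.mean(0).round(4),L.round(3),"yaw",np.degrees(np.arctan2(d[1],d[0])).round(1))
E
python3 st.py w2
```

```text
[0.4533 0.2078 0.2487] -252.96
0.93 [501. 183.] [204. 189.  95.] [0.7211 0.2827 0.018 ] [0.157 0.068 0.165] yaw 34.9
0.89 [303. 109.] [156. 143. 142.] [0.4463 0.2913 0.018 ] [0.15  0.06  0.154] yaw 71.8
0.76 [224. 237.] [209. 147.  84.] [0.3979 0.0982 0.018 ] [0.064 0.156 0.073] yaw -63.2
0.6 [197. 345.] [192. 181.  90.] [ 0.3989 -0.0993  0.018 ] [0.044 0.134 0.048] yaw -73.0
0.59 [408. 111.] [115. 137. 156.] [0.5682 0.3257 0.018 ] [0.149 0.064 0.154] yaw 79.5
```

View pics/w2.png

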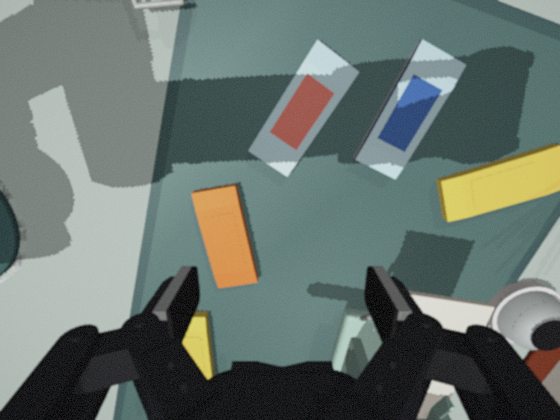

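The stack with the coral patch on pale blue is at (303,112), confirmed; the blue spare is at (408,111). Its lengthwise yaw is about 72°.

```bash
python3 - <<'E'
from h import *
rel([.455,.314,.10],72)
T=pose(); print(T[:3,:3].round(3))
E
```

```text
rot [2.000e-02 3.000e-02 3.491e+01] shift [0.1029 0.0293 0.1524] rows>= 4.655107708697895 4.91691139382241
[[-0.291  0.957  0.   ]
 [ 0.957  0.291 -0.001]
 [-0.001  0.    -1.   ]]
```

>>> drive_tool --pt "0 0 0 0.0206 0.0059 0.03 1" --pt "0 0 0 0.0206 0.0059 0.03 1" --pt "0 0 0 0.0206 0.0059 0.03 1" --pt "0 0 0 0.0206 0.0059 0.03 1" --pt "0 0 0 0.0206 0.0059 0.03 1" --pt "0 0 7 0 0 0 1" --pt "0 0 7 0 0 0 1" --pt "0 0 7 0 0 0 1"

```text
time: 5.02
tool_pos: [0.4571, 0.3142, 0.1028]
tcp_rot: [2.307, 2.131, 0.002]
wrist_force: [-0.3, -0.1, 0.2]
width: 1.002
grip_force: 0.0
```

>>> drive_tool --pt "0 0 7 0 0 0 1" --pt "0 0 7 0 0 0 1" --pt "0 0 0 0 0 0 1"

```text
time: 5.27
tool_pos: [0.4577, 0.3141, 0.1041]
tcp_rot: [2.548, 1.837, 0.005]
wrist_force: [0.4, -0.0, 0.1]
width: 0.999
grip_force: 0.0
```

```bash
python3 st.py w3
```

```text
[0.4574 0.3141 0.1039] 71.89
0.88 [278. 232.] [169. 156. 154.] [0.4464 0.2926 0.018 ] [0.059 0.15  0.072] yaw -104.7
0.71 [534. 189.] [180. 168.  85.] [0.6583 0.2676 0.018 ] [0.04  0.081 0.044] yaw -91.2
0.64 [269. 354.] [139.  85.  47.] [0.397 0.176 0.018] [0.024 0.043 0.024] yaw -30.8
0.84 [415. 144.] [134. 156. 176.] [0.5718 0.3278 0.018 ] [0.064 0.156 0.079] yaw -93.3
```

View pics/w3.png

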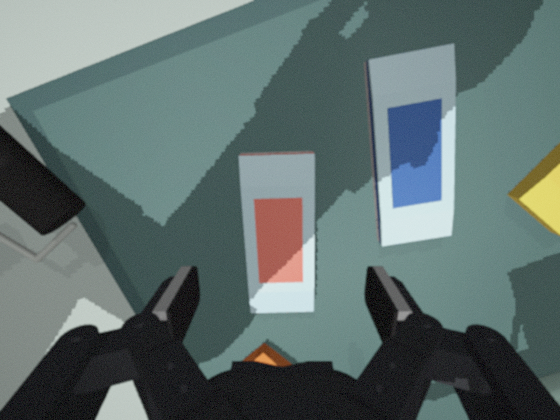

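The coral stack lies below the open fingers, with top-face corners at about (239,157), (314,154), (315,313) and (250,313).

```bash
python3 - <<'E'
from h import *
p=shot("wrist"); p["W"]=np.load("Ws.npy")
X=toplane(p,[(239,156),(314,154),(315,313),(250,313)],.0155); print(X.round(4),X.mean(0).round(4))
a=X[0]-X[3]; b=X[1]-X[2]; L=lambda v:np.linalg.norm(v)
print(L(a),L(b),L(X[1]-X[0]),L(X[3]-X[2]),[np.degrees(np.arctan2(v[1],v[0])).round(1) for v in (a,b,a+b,np.array([-1,1,0])*(X[1]-X[0]+X[2]-X[3])[[1,0,2]])])
Y=toplane(p,[(255,199),(302,198),(303,283),(261,283)],.018);print(Y.mean(0).round(4),[np.degrees(np.arctan2(v[1],v[0])).round(1) for v in (Y[0]-Y[3],Y[1]-Y[2])])
c=X.mean(0); rel([c[0]+.025*np.cos(np.radians(73)),c[1]+.025*np.sin(np.radians(73)),-.002],73)
E
```

```text
[[0.4398 0.3704 0.0155]
 [0.4966 0.3531 0.0155]
 [0.4549 0.2072 0.0155]
 [0.3958 0.2271 0.0155]] [0.4468 0.2894 0.0155]
0.14992739910467354 0.15171068377441901 0.05940063622252344 0.06234653590707825 [np.float64(72.9), np.float64(74.0), np.float64(73.5), np.float64(72.3)]
[0.4472 0.2892 0.018 ] [np.float64(73.8), np.float64(73.5)]
rot [ 0.06 -0.06 -1.05] shift [-0.0015 -0.002   0.1051] rows>= 2.6284247419159996 0.14879673829337245
```

>>> drive_tool --pt "0 0 -1.4 -0.0015 -0.002 0.035 1" --pt "0 0 0 0 0 0.035 1" --pt "0 0 0 0 0 0.02 1" --pt "0 0 0 0 0 0.01 1" --pt "0 0 0 0 0 0.005 1" --pt "0 0 0 0 0 0 1"

```text
time: 5.97
tool_pos: [0.4526, 0.3131, -0.0032]
tcp_rot: [-2.521, -1.875, 0.002]
wrist_force: [0.6, -0.4, 0.1]
width: 0.998
grip_force: 0.0
```

>>> drive_tool --pt "0 0 0 0 0 0 0.6" --pt "0 0 0 0 0 0 0.6" --pt "0 0 0 0 0 0 0.6" --pt "0 0 0 0 0 0 0.5" --pt "0 0 0 0 0 0 0.5" --pt "0 0 0 0 0 0 0.5" --force 40

```text
time: 6.47
tool_pos: [0.4546, 0.3144, -0.0006]
tcp_rot: [2.521, 1.874, 0.006]
wrist_force: [-0.3, -0.1, 6.4]
width: 0.689
grip_force: 45.0
```

The fingertips are touching the desk (6 N), so I will regrip 5 mm higher to keep them clear of the bed later.

>>> drive_tool --pt "0 0 0 0 0 0 0.85" --pt "0 0 0 0 0 0 0.85" --pt "0 0 0 0 0 -0.006 0.85" --pt "0 0 0 0 0 0 0.5" --pt "0 0 0 0 0 0 0.5" --pt "0 0 0 0 0 0 0.5" --pt "0 0 0 0 0 0 0.5" --force 40

```text
time: 7.05
tool_pos: [0.4533, 0.3136, 0.0043]
tcp_rot: [2.521, 1.874, 0.002]
wrist_force: [-1.5, -1.0, 5.8]
width: 0.682
grip_force: 43.2
```

>>> drive_tool --pt "0 0 0 0 0 -0.02 0.5" --pt "0 0 0 0 0 -0.03 0.5" --pt "0 0 0 0 0 -0.04 0.5" --pt "0 0 0 0 0 -0.04 0.5" --pt "0 0 0 0 0 -0.04 0.5" --pt "0 0 0 0 0 -0.02 0.5" --pt "0 0 0 0 0 0 0.5"

```text
time: 7.63
tool_pos: [0.4561, 0.3154, 0.1998]
tcp_rot: [2.521, 1.874, 0.018]
wrist_force: [1.4, 0.8, -2.1]
width: 0.687
grip_force: 44.7
```

```bash
python3 - <<'E'
from h import *
s=status.read_state(); print(s["wrist_force"],s["torque"],s["width"],s["grip_force"])
# press pose
c=np.array([.6746,-.0305]); a=np.radians(7.84); M=np.array([[np.cos(a),-np.sin(a)],[np.sin(a),np.cos(a)]])
# grasp at stack centre+0.025 ; centre at y=+.140 -> TCP at y=.165
for yy in (.165,): 
    xy=c+M@[0,yy]; print(xy); rel([*xy,.185],97.84)
E
```

```text
[ 1.43782998  0.81256216 -2.06570254] [ 0.06337377 -0.0376867   0.02567519] 0.6871057768828845 44.66341853141785
[0.65209281 0.13295772]
rot [  0.52  -0.39 -24.59] shift [-0.1184  0.2402  0.0155] rows>= 6.705115572721073 3.4645540684027516
```

>>> drive_tool --pt "0 0 0 -0.0165 0.034 0 0.5" --pt "0 0 0 -0.0165 0.034 0 0.5" --pt "0 0 0 -0.0165 0.034 0 0.5" --pt "0 0 0 -0.0165 0.034 0 0.5" --pt "0 0 0 -0.0165 0.034 0 0.5" --pt "0 0 0 -0.0165 0.034 0 0.5" --pt "0 0 0 -0.0165 0.034 0 0.5" --pt "0 0 -6.2 0 0 0 0.5"

```text
time: 8.3
tool_pos: [0.6508, 0.1286, 0.19]
tcp_rot: [2.418, 2.002, -0.004]
wrist_force: [-0.2, 0.0, -0.8]
width: 0.689
grip_force: 44.8
```

>>> drive_tool --pt "0 0 -6.2 0 0 0 0.5" --pt "0 0 -6.2 0 0 0 0.5" --pt "0 0 -6 0 0 0 0.5" --pt "0 0 0 0 0 0 0.5" --pt "0 0 0 0 0 0 0.5"

```text
time: 8.72
tool_pos: [0.6461, 0.1339, 0.1906]
tcp_rot: [-2.066, -2.363, 0.005]
wrist_force: [0.0, -0.1, -1.0]
width: 0.688
grip_force: 44.8
```

```bash
python3 - <<'E'
from h import *
c=np.array([.6746,-.0305]); a=np.radians(7.84); M=np.array([[np.cos(a),-np.sin(a)],[np.sin(a),np.cos(a)]])
p=shot("wrist"); T=pose(); print(T.round(4)); print(status.read_state()["wrist_force"])
print("press coords of TCP",M.T@(T[:2,3]-c)); rel([*(c+M@[0,.168]),.138],97.84)
t=shot("top")
for n,q in (("w4",p),): cv2.imwrite(f"pics/{n}.png",q["color"][:,:,::-1])
np.save("W4.npy",p["W"])
a=t["color"][110:220,200:380,::-1]; cv2.imwrite("pics/t4.png",cv2.resize(a,None,fx=4.4,fy=4.4,interpolation=cv2.INTER_CUBIC))
E
```

```text
[[-1.338e-01  9.910e-01 -3.200e-03  6.463e-01]
 [ 9.910e-01  1.338e-01 -4.000e-04  1.340e-01]
 [-0.000e+00 -3.200e-03 -1.000e+00  1.912e-01]
 [ 0.000e+00  0.000e+00  0.000e+00  1.000e+00]]
[-0.02706203  0.14567335 -2.15108613]
press coords of TCP [-0.00557436  0.16684602]
rot [-0.18  0.   -0.15] shift [0.0012 0.0057 0.0532] rows>= 1.3368991530277508 0.03340740254699832
```

View pics/w4.png

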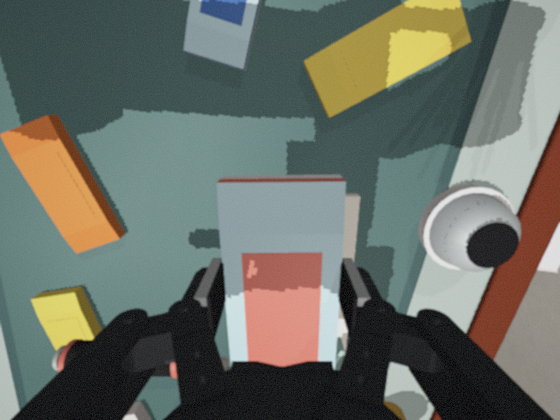

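The stack is held square and centred, with its edges at columns 219 and 346. The left bed's outer edge shows at right, near (358,195).

```bash
python3 - <<'E'
from h import *
p=shot("wrist"); p["W"]=np.load("W4.npy"); im=cv2.imread("pics/w4.png"); g=cv2.GaussianBlur(im,(3,3),0).astype(float)
c=np.array([.6746,-.0305,0]); a=np.radians(7.84); M=R.from_euler('z',a).as_matrix()
pts=[]
for r in range(200,262,6):
    l=g[r,350:375,2]; d=np.diff(l); k=d.argmin(); pts.append((350+k+.5,r)); 
X=toplane(p,np.array(pts),.1285); Y=(X-c)@M
for q,y in zip(pts,Y): print(q,y.round(4))
print("pred corner",proj(p,c+M@[.05,.19,.1285]),proj(p,c+M@[.05,.12,.1285]))
l=g[180:210,352,2]; print(np.round(l)); l=g[180:210,356,2]; print(np.round(l))
E
```

```text
(np.float64(359.5), 200) [0.05   0.1865 0.1285]
(np.float64(359.5), 206) [0.0504 0.1819 0.1285]
(np.float64(358.5), 212) [0.0501 0.1771 0.1285]
(np.float64(358.5), 218) [0.0505 0.1723 0.1285]
(np.float64(357.5), 224) [0.0501 0.1675 0.1285]
(np.float64(356.5), 230) [0.0498 0.1625 0.1285]
(np.float64(356.5), 236) [0.0502 0.1575 0.1285]
(np.float64(355.5), 242) [0.0498 0.1524 0.1285]
(np.float64(355.5), 248) [0.0502 0.1472 0.1285]
(np.float64(354.5), 254) [0.0499 0.142  0.1285]
(np.float64(354.5), 260) [0.0503 0.1367 0.1285]
pred corner [[359.86193937 195.4677939 ]] [[352.52987916 278.25155057]]
[ 68.  70.  70.  69.  69.  70.  70.  70.  69.  67.  66.  70.  83. 103.
 123. 141. 157. 168. 173. 174. 175. 175. 174. 175. 175. 175. 175. 175.
 175. 174.]
[ 69.  69.  68.  67.  67.  70.  71.  70.  70.  69.  70.  72.  81. 101.
 122. 140. 157. 168. 173. 175. 176. 175. 175. 175. 175. 175. 176. 175.
 175. 175.]
```

>>> drive_tool --pt "0 0 0 0.001 0.0057 0.02 0.5" --pt "0 0 0 0 0 0.02 0.5" --pt "0 0 0 0 0 0.012 0.5" --pt "0 0 0 0 0 0.002 0.5" --pt "0 0 0 0 0 0 0.5"

```text
time: 9.28
tool_pos: [0.6516, 0.1358, 0.1376]
tcp_rot: [-2.063, -2.366, 0.004]
wrist_force: [0.1, 0.1, -2.7]
width: 0.688
grip_force: 44.7
```

>>> drive_tool --pt "0 0 0 0 0 0.002 0.5" --pt "0 0 0 0 0 0 0.5"

```text
time: 9.45
tool_pos: [0.6537, 0.1361, 0.1384]
tcp_rot: [2.064, 2.367, 0.002]
wrist_force: [-0.8, 0.7, -1.2]
width: 0.688
grip_force: 44.8
```

```bash
python3 - <<'E'
from h import *
c=np.array([.6746,-.0305]); a=np.radians(7.84); M=np.array([[np.cos(a),-np.sin(a)],[np.sin(a),np.cos(a)]])
s=status.read_state(); T=pose(); print("press coords of TCP",M.T@(T[:2,3]-c),T[2,3],s["wrist_force"],s["torque"])
E
```

```text
press coords of TCP [0.00199926 0.16785236] 0.13843697410763808 [-0.75961734  0.71081887 -1.19955476] [ 0.07005457 -0.0397861  -0.03204569]
```

>>> drive_tool --pt "0 0 0 0 0 0.002 0.5" --pt "0 0 0 0 0 0 0.5"

```text
time: 9.62
tool_pos: [0.6534, 0.136, 0.1361]
tcp_rot: [2.064, 2.367, 0.002]
wrist_force: [-0.1, -0.8, -1.8]
width: 0.687
grip_force: 44.8
```

>>> drive_tool --pt "0 0 0 0 0 0.0015 0.5" --pt "0 0 0 0 0 0 0.5"

```text
time: 9.78
tool_pos: [0.653, 0.1359, 0.1339]
tcp_rot: [2.064, 2.368, 0.0]
wrist_force: [-0.1, -0.9, -2.0]
width: 0.685
grip_force: 44.8
```

>>> drive_tool --pt "0 0 0 0 0 0.001 0.5" --pt "0 0 0 0 0 0 0.5"

```text
time: 9.95
tool_pos: [0.653, 0.1359, 0.1329]
tcp_rot: [2.064, 2.368, 0.0]
wrist_force: [0.3, -0.4, -2.0]
width: 0.691
grip_force: 44.8
```

```bash
cat > av.py <<'E'
from h import *
c=np.array([.6746,-.0305]); a=np.radians(7.84); M=np.array([[np.cos(a),-np.sin(a)],[np.sin(a),np.cos(a)]])
P=[];F=[];Y=[];TQ=[]
for i in range(6):
    p=read_camera("wrist"); s=status.read_state(); P.append(s["tool_pos"]); F.append(s["wrist_force"]); TQ.append(s["torque"]); Y.append(np.degrees(2*np.arctan2(*s["tcp_rot"][1::-1]))%360)
P=np.array(P); m=P.mean(0); print("press xy",(M.T@(m[:2]-c)).round(4),"z",m[2].round(4),"sd",P.std(0).round(4),"yaw",np.mean(Y).round(2))
F=np.array(F).mean(0); print("F press",(M.T@F[:2]).round(2),F[2].round(2),"T",np.mean(TQ,0).round(2),"t",s["time"])
E
python3 av.py
```

```text
press xy [0.0013 0.1678] z 0.1329 sd [0. 0. 0.] yaw 97.85
F press [ 0.58 -0.27] -1.75 T [ 0.03 -0.04  0.02] t 10.25
```

>>> drive_tool --pt "0 0 0 0 -0.0013 0.001 0.5" --pt "0 0 0 0 0 0 0.5" --pt "0 0 0 0 0 0 0.5"

```text
time: 10.5
tool_pos: [0.6527, 0.1359, 0.1329]
tcp_rot: [2.063, 2.367, 0.003]
wrist_force: [2.8, 0.1, 1.8]
width: 0.688
grip_force: 45.2
```

>>> drive_tool --pt "0 0 0 0 0 0.001 0.5" --pt "0 0 0 0 0 0 0.5" --pt "0 0 0 0 0 0 0.5"

```text
time: 10.75
tool_pos: [0.6527, 0.1359, 0.1329]
tcp_rot: [2.063, 2.367, 0.003]
wrist_force: [-0.4, 0.2, 6.8]
width: 0.69
grip_force: 45.7
```

>>> drive_tool --pt "0 0 0 0 0 -0.003 0.5" --pt "0 0 0 0 0 0 0.5" --pt "0 0 0 0 0 0.0015 0.5" --pt "0 0 0 0 0 0 0.5"

```text
time: 11.08
tool_pos: [0.651, 0.1356, 0.1328]
tcp_rot: [-2.064, -2.368, 0.002]
wrist_force: [-3.6, 0.4, 5.3]
width: 0.688
grip_force: 45.6
```

```bash
python3 av.py
```

```text
press xy [-0.0007  0.1678] z 0.1329 sd [0. 0. 0.] yaw 97.85
F press [-2.91 -0.26] 5.47 T [-0.04  0.35  0.01] t 11.3833
```

>>> drive_tool --pt "0 0 0 0 0.0005 -0.0012 0.5" --pt "0 0 0 -0.006 0 0 0.5" --pt "0 0 0 -0.006 0 0 0.5" --pt "0 0 0 -0.006 0 0 0.5" --pt "0 0 0 -0.006 0 0 0.5" --pt "0 0 0 -0.006 0 0 0.5" --pt "0 0 0 0 0 0 0.5"

```text
time: 11.97
tool_pos: [0.6561, 0.1042, 0.133]
tcp_rot: [2.066, 2.367, -0.002]
wrist_force: [-0.1, 0.0, -1.4]
width: 0.69
grip_force: 44.8
```

```bash
python3 av.py
```

```text
press xy [0.0002 0.1375] z 0.1332 sd [0.     0.0005 0.0001] yaw 97.82
F press [-0.28 -0.27] -1.8 T [0.05 0.03 0.03] t 12.2667
```

>>> drive_tool --pt "0 0 0 -0.005 0 0.0005 0.5" --pt "0 0 0 -0.005 0 0 0.5" --pt "0 0 0 -0.005 0 0 0.5" --pt "0 0 0 -0.005 0 0 0.5" --pt "0 0 0 -0.005 0 0 0.5" --pt "0 0 0 -0.005 0 0 0.5" --pt "0 0 0 0 0 0 0.5"

```text
time: 12.85
tool_pos: [0.6605, 0.075, 0.133]
tcp_rot: [2.065, 2.367, -0.0]
wrist_force: [1.0, 0.1, -1.8]
width: 0.686
grip_force: 44.8
```

```bash
python3 av.py
```

```text
press xy [0.0004 0.1076] z 0.133 sd [0.     0.0003 0.    ] yaw 97.83
F press [0. 0.] -1.77 T [ 0.02 -0.01 -0.  ] t 13.15
```

>>> drive_tool --pt "0 0 0 -0.004 0 0 0.5" --pt "0 0 0 -0.003 0 0 0.5" --pt "0 0 0 0 0 0 0.5" --pt "0 0 0 0 0 0 0.5"

```text
time: 13.48
tool_pos: [0.6614, 0.0691, 0.1331]
tcp_rot: [2.064, 2.368, 0.0]
wrist_force: [0.4, 0.2, -1.9]
width: 0.69
grip_force: 44.8
```

>>> drive_tool --pt "0 0 0 -0.003 0 0 0.5" --pt "0 0 0 0 0 0 0.5" --pt "0 0 0 0 0 0 0.5"

```text
time: 13.73
tool_pos: [0.6618, 0.0662, 0.1331]
tcp_rot: [2.064, 2.368, 0.0]
wrist_force: [-0.0, -0.2, -1.2]
width: 0.696
grip_force: 44.9
```

>>> drive_tool --pt "0 0 0 -0.002 0 0 0.5" --pt "0 0 0 0 0 0 0.5" --pt "0 0 0 0 0 0 0.5"

```text
time: 13.98
tool_pos: [0.662, 0.0643, 0.133]
tcp_rot: [2.064, 2.368, -0.0]
wrist_force: [0.6, 0.7, -0.5]
width: 0.685
grip_force: 44.9
```

>>> drive_tool --pt "0 0 0 -0.002 0 0 0.5" --pt "0 0 0 0 0 0 0.5" --pt "0 0 0 0 0 0 0.5"

```text
time: 14.23
tool_pos: [0.6623, 0.0623, 0.133]
tcp_rot: [2.064, 2.368, -0.0]
wrist_force: [-0.5, -0.1, -1.1]
width: 0.688
grip_force: 44.9
```

>>> drive_tool --pt "0 0 0 -0.002 0 0 0.5" --pt "0 0 0 0 0 0 0.5" --pt "0 0 0 0 0 0 0.5"

```text
time: 14.48
tool_pos: [0.6626, 0.0603, 0.133]
tcp_rot: [2.064, 2.368, 0.0]
wrist_force: [-0.3, -0.0, -1.6]
width: 0.691
grip_force: 44.9
```

>>> drive_tool --pt "0 0 0 -0.002 0 0 0.5" --pt "0 0 0 0 0 0 0.5" --pt "0 0 0 0 0 0 0.5"

```text
time: 14.73
tool_pos: [0.6627, 0.0592, 0.133]
tcp_rot: [-2.064, -2.367, -0.001]
wrist_force: [-1.4, 3.6, -0.4]
width: 0.689
grip_force: 44.9
```

>>> drive_tool --pt "0 0 0 -0.001 0 0 0.5" --pt "0 0 0 0 0 0 0.5" --pt "0 0 0 0 0 0 0.5"

```text
time: 14.98
tool_pos: [0.6627, 0.059, 0.133]
tcp_rot: [-2.063, -2.367, -0.002]
wrist_force: [-1.1, 6.2, 0.6]
width: 0.685
grip_force: 44.9
```

>>> drive_tool --pt "0 0 0 -0.001 0 0 0.5" --pt "0 0 0 0 0 0 0.5" --pt "0 0 0 0 0 0 0.5"

```text
time: 15.23
tool_pos: [0.6628, 0.0588, 0.133]
tcp_rot: [-2.063, -2.366, -0.003]
wrist_force: [-0.6, 8.5, 0.7]
width: 0.69
grip_force: 45.0
```

>>> drive_tool --pt "0 0 0 -0.001 0 0 0.5" --pt "0 0 0 0 0 0 0.5" --pt "0 0 0 0 0 0 0.5"

```text
time: 15.48
tool_pos: [0.6628, 0.0585, 0.133]
tcp_rot: [-2.062, -2.366, -0.005]
wrist_force: [-1.3, 9.8, 0.1]
width: 0.686
grip_force: 45.0
```

>>> drive_tool --pt "0 0 0 -0.0008 0 0 0.5" --pt "0 0 0 0 0 0 0.5" --pt "0 0 0 0 0 0 0.5"

```text
time: 15.73
tool_pos: [0.6628, 0.0583, 0.1331]
tcp_rot: [-2.062, -2.365, -0.005]
wrist_force: [-2.2, 10.8, 0.6]
width: 0.685
grip_force: 45.0
```

```bash
python3 av.py
```

```text
press xy [0.0004 0.0896] z 0.1331 sd [0. 0. 0.] yaw 97.85
F press [-0.29 11.63] 0.01 T [ 1.84  0.13 -0.05] t 16.0333
```

>>> drive_tool --pt "0 0 0 -0.0008 0 0 0.5" --pt "0 0 0 0 0 0 0.5" --pt "0 0 0 0 0 0 0.5" --pt "0 0 0 0 0 0 0.5"

```text
time: 16.37
tool_pos: [0.6629, 0.0581, 0.1331]
tcp_rot: [-2.061, -2.365, -0.006]
wrist_force: [-1.6, 13.5, 0.6]
width: 0.687
grip_force: 45.0
```

```bash
python3 av.py
```

```text
press xy [0.0004 0.0894] z 0.1331 sd [0. 0. 0.] yaw 97.84
F press [-0.34 13.1 ] 0.01 T [ 2.1   0.21 -0.06] t 16.6667
```

>>> drive_tool --pt "0 0 0 -0.0007 0 0 0.5" --pt "0 0 0 0 0 0 0.5" --pt "0 0 0 0 0 0 0.5" --pt "0 0 0 0 0 0 0.5"

```text
time: 17.0
tool_pos: [0.6629, 0.0579, 0.1331]
tcp_rot: [-2.061, -2.364, -0.007]
wrist_force: [-2.5, 15.4, 0.6]
width: 0.685
grip_force: 45.0
```

>>> drive_tool --pt "0 0 0 0 0 0 0.9" --pt "0 0 0 0 0 0 0.9" --pt "0 0 0 0 0 0 0.9" --pt "0 0 0 0 0 0 0.9"

```text
time: 17.33
tool_pos: [0.6637, 0.0525, 0.1332]
tcp_rot: [2.064, 2.367, -0.001]
wrist_force: [0.1, 0.1, 0.4]
width: 0.899
grip_force: 0.0
```

>>> drive_tool --pt "0 0 0 0 0 -0.01 1" --pt "0 0 0 0 0 -0.03 1" --pt "0 0 0 0 0 -0.04 1" --pt "0 0 0 0.03 0 -0.02 1" --pt "0 0 0 0.04 0 0 1" --pt "0 0 0 0.02 0 0 1" --pt "0 0 0 0 0 0 1"

```text
time: 17.92
tool_pos: [0.6512, 0.1461, 0.2352]
tcp_rot: [2.06, 2.371, 0.005]
wrist_force: [0.7, -0.5, -1.0]
width: 1.001
grip_force: 0.0
```

```bash
python3 av.py; python3 - <<'E'
from h import *
p=shot("wrist"); cv2.imwrite("pics/w5.png",p["color"][:,:,::-1]); np.save("W5.npy",p["W"])
c=np.array([.6746,-.0305,0]); M=R.from_euler('z',np.radians(7.84)).as_matrix()
for e in (.139,.14): print(proj(p,c+np.array([[-.03,e,.1435],[.03,e,.1435]])@M.T).round(1))
E
```

```text
press xy [0.0004 0.174 ] z 0.2333 sd [0.     0.0011 0.0006] yaw 97.86
F press [-0.03  0.11] -0.15 T [ 0.01  0.01 -0.  ] t 18.2167
[[249.  248.9]
 [316.7 248.9]]
[[249.  247.9]
 [316.8 247.8]]
```

View pics/w5.png

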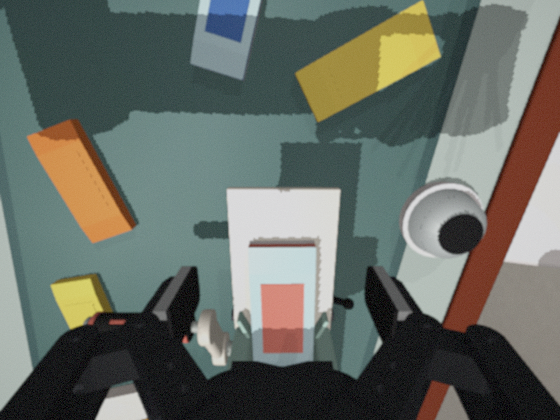

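The stack lies straight on the left bed, its rear end at row 246 as predicted, and the fingers are clear. Next is the crank.

>>> drive_tool --pt "0 0 0 -0.022 -0.0284 0 1" --pt "0 0 0 -0.022 -0.0284 0 1" --pt "0 0 0 -0.022 -0.0284 0 1" --pt "0 0 0 -0.022 -0.0284 0 1" --pt "0 0 0 -0.022 -0.0284 0 1" --pt "0 0 -6.92 0 0 0 1" --pt "0 0 -6.92 0 0 0 1" --pt "0 0 -6.92 0 0 0 1"

```text
time: 18.93
tool_pos: [0.5249, 0.0125, 0.2331]
tcp_rot: [1.599, 2.704, 0.0]
wrist_force: [0.8, 0.2, 0.1]
width: 1.0
grip_force: 0.0
```

>>> drive_tool --pt "0 0 -6.92 0 0 0 1" --pt "0 0 -6.92 0 0 0 1" --pt "0 0 -6.92 0 0 0 1" --pt "0 0 -6.92 0 0 0 1" --pt "0 0 -6.92 0 0 0 1" --pt "0 0 -6.92 0 0 0 1" --pt "0 0 -6.92 0 0 0 1" --pt "0 0 -6.92 0 0 0 1"

```text
time: 19.6
tool_pos: [0.5255, 0.0131, 0.2329]
tcp_rot: [-0.158, -3.137, 0.0]
wrist_force: [0.5, 0.4, 0.7]
width: 0.996
grip_force: 0.0
```

>>> drive_tool --pt "0 0 -6.92 0 0 0 1" --pt "0 0 -6.92 0 0 0 1" --pt "0 0 0 0 0 0 1" --pt "0 0 0 0 0 0 1"

```text
time: 19.93
tool_pos: [0.5255, 0.0134, 0.2329]
tcp_rot: [0.207, -3.135, 0.0]
wrist_force: [-0.1, -0.2, 0.5]
width: 0.998
grip_force: 0.0
```

```bash
python3 av.py; python3 - <<'E'
from h import *
p=shot("wrist"); cv2.imwrite("pics/w6.png",p["color"][:,:,::-1]); np.save("W6.npy",p["W"])
c=np.array([.6746,-.0305,0]); M=R.from_euler('z',np.radians(7.84)).as_matrix()
th=-1.017; q=lambda x:c+M@[x,-.075*np.sin(th),.115+.075*np.cos(th)]
print("pred sleeve ends",proj(p,[q(-.176),q(-.13),q(-.084)]).round(1))
for m in masks_of(p,"sleeve")[:2]: print(m["score"],m["bbox"],cv2.minAreaRect(np.argwhere(m["mask"])[:,::-1].astype(np.float32)))
rel(c+M@[-.142,.0638,.1364],187.84)
E
```

```text
press xy [-0.1416  0.0642] z 0.233 sd [0.     0.0002 0.    ] yaw 187.66
F press [ 0.44 -0.17] -0.01 T [-0.02 -0.01  0.  ] t 20.2333
pred sleeve ends [[280.7 177.3]
 [280.9 231.8]
 [281.  279.9]]
0.95 [264.2, 178.1, 298.8, 287.8] ((282.5, 231.0), (110.0, 33.0), 90.0)
rot [-0.    0.   -0.06] shift [ 0.0004 -0.0007  0.0966] rows>= 2.415124917735755 0.00860956672932451
```

View pics/w6.png

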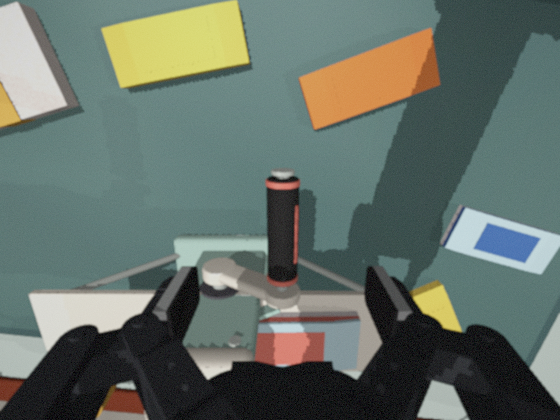

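The sleeve is centred between the open fingers at (282,231). The crank hub is at (215,272), and the press base's front edge is at row 237.

```bash
python3 - <<'E'
from h import *
p=shot("wrist"); p["W"]=np.load("W6.npy")
c=np.array([.6746,-.0305,0]); M=R.from_euler('z',np.radians(7.84)).as_matrix()
for z in (0,.03): print(z,((toplane(p,[(180,237),(180,255),(268,237)],z)-c)@M).round(3))
print("hub",((toplane(p,[(215,272)],.115)-c)@M).round(3)); print("strut mid",((toplane(p,[(130,270)],.06)-c)@M).round(3))
print("axle proj",proj(p,c+M@[-.08,0,.115]))
E
```

```text
0 [[-0.055 -0.08   0.   ]
 [-0.026 -0.083  0.   ]
 [-0.054  0.045  0.   ]]
0.03 [[-0.068 -0.068  0.03 ]
 [-0.042 -0.071  0.03 ]
 [-0.068  0.047  0.03 ]]
hub [[-0.068 -0.004  0.115]]
strut mid [[-0.037 -0.124  0.06 ]]
axle proj [[218.06472737 261.59111531]]
```

>>> drive_tool --pt "0 0 0 0 0.0007 0.03 1" --pt "0 0 0 0 0 0.03 1" --pt "0 0 0 0 0 0.02 1" --pt "0 0 0 0 0 0.0166 1" --pt "0 0 0 0 0 0 1" --pt "0 0 0 0 0 0 1"

```text
time: 20.88
tool_pos: [0.5246, 0.0149, 0.1355]
tcp_rot: [0.214, -3.132, -0.0]
wrist_force: [0.9, -0.1, 0.2]
width: 1.002
grip_force: 0.0
```

```bash
python3 av.py
```

```text
press xy [-0.1405  0.065 ] z 0.1379 sd [0.0004 0.     0.0005] yaw 187.81
F press [ 0.4  -0.05] 0.26 T [ 0.   -0.01 -0.01] t 21.1833
```

>>> drive_tool --pt "0 0 0 0 0 0 0.2" --pt "0 0 0 0 0 0 0.2" --pt "0 0 0 0 0 0 0.2" --pt "0 0 0 0 0 0 0.2" --pt "0 0 0 0 0 0 0.2" --pt "0 0 0 0 0 0 0.2" --pt "0 0 0 0 0 0 0.2" --pt "0 0 0 0 0 0 0.2" --force 38

```text
time: 21.85
tool_pos: [0.5255, 0.0145, 0.1365]
tcp_rot: [0.214, -3.134, 0.001]
wrist_force: [-0.0, -2.6, 1.4]
width: 0.289
grip_force: 37.2
```

```bash
python3 av.py; python3 -c "
from workcell import status; s=status.read_state(); print(s['width'],s['grip_force'])"
```

```text
press xy [-0.1416  0.0649] z 0.1365 sd [0. 0. 0.] yaw 187.81
F press [-1.02 -2.15] 1.51 T [-0.38  0.09 -0.  ] t 22.15
0.29042632471632585 37.249175906181335
```

```bash
python3 - <<'E'
import numpy as np
th=-1.025+.2*np.arange(0,57); Y=np.round(-.075*np.sin(th),4); Z=np.round(-.075*np.cos(th),4)
for k in range(0,56,8): print(round(th[k],3),[[0,0,0,0,round(Y[i+1]-Y[i],4),round(Z[i+1]-Z[i],4),.2] for i in range(k,k+8)])
E
```

```text
-1.025 [[0, 0, 0, 0, np.float64(-0.009), np.float64(-0.012), 0.2], [0, 0, 0, 0, np.float64(-0.0112), np.float64(-0.0099), 0.2], [0, 0, 0, 0, np.float64(-0.013), np.float64(-0.0075), 0.2], [0, 0, 0, 0, np.float64(-0.0142), np.float64(-0.0048), 0.2], [0, 0, 0, 0, np.float64(-0.0148), np.float64(-0.0019), 0.2], [0, 0, 0, 0, np.float64(-0.015), np.float64(0.0011), 0.2], [0, 0, 0, 0, np.float64(-0.0144), np.float64(0.0041), 0.2], [0, 0, 0, 0, np.float64(-0.0133), np.float64(0.0069), 0.2]]
0.575 [[0, 0, 0, 0, np.float64(-0.0117), np.float64(0.0093), 0.2], [0, 0, 0, 0, np.float64(-0.0096), np.float64(0.0115), 0.2], [0, 0, 0, 0, np.float64(-0.0071), np.float64(0.0132), 0.2], [0, 0, 0, 0, np.float64(-0.0044), np.float64(0.0143), 0.2], [0, 0, 0, 0, np.float64(-0.0014), np.float64(0.0149), 0.2], [0, 0, 0, 0, np.float64(0.0016), np.float64(0.0149), 0.2], [0, 0, 0, 0, np.float64(0.0044), np.float64(0.0143), 0.2], [0, 0, 0, 0, np.float64(0.0073), np.float64(0.0131), 0.2]]
2.175 [[0, 0, 0, 0, np.float64(0.0097), np.float64(0.0114), 0.2], [0, 0, 0, 0, np.float64(0.0117), np.float64(0.0093), 0.2], [0
[... 1591 characters left out ...]
float64(0.0003), np.float64(0.015), 0.2], [0, 0, 0, 0, np.float64(0.0033), np.float64(0.0146), 0.2], [0, 0, 0, 0, np.float64(0.0062), np.float64(0.0136), 0.2], [0, 0, 0, 0, np.float64(0.0087), np.float64(0.0122), 0.2]]
8.575 [[0, 0, 0, 0, np.float64(0.0109), np.float64(0.0102), 0.2], [0, 0, 0, 0, np.float64(0.0128), np.float64(0.0078), 0.2], [0, 0, 0, 0, np.float64(0.0141), np.float64(0.0052), 0.2], [0, 0, 0, 0, np.float64(0.0148), np.float64(0.0022), 0.2], [0, 0, 0, 0, np.float64(0.0149), np.float64(-0.0007), 0.2], [0, 0, 0, 0, np.float64(0.0145), np.float64(-0.0038), 0.2], [0, 0, 0, 0, np.float64(0.0135), np.float64(-0.0065), 0.2], [0, 0, 0, 0, np.float64(0.0119), np.float64(-0.009), 0.2]]
```

>>> drive_tool --pt "0 0 0 0 -0.009 -0.012 0.2" --pt "0 0 0 0 -0.0112 -0.0099 0.2" --pt "0 0 0 0 -0.013 -0.0075 0.2" --pt "0 0 0 0 -0.0142 -0.0048 0.2"

```text
time: 22.48
tool_pos: [0.5311, -0.0289, 0.1694]
tcp_rot: [0.214, -3.133, -0.012]
wrist_force: [1.7, 10.6, -8.5]
width: 0.29
grip_force: 38.9
```

```bash
cat > top.py <<'E'
from h import *
c3=np.array([.6746,-.0305,0]); M3=R.from_euler('z',np.radians(7.84)).as_matrix()
t=shot("top"); c=t["color"].astype(int); uv=np.argwhere((c[...,0]>c[...,1]+40)&(abs(c[...,1]-c[...,2])<45))[:,::-1]
X=(toplane(t,uv,.1465)-c3)@M3; k=(abs(X[:,0])<.03)&(abs(X[:,1])<.2); Y=X[k]
print("coral patch on bed: n",k.sum(),"y",Y[:,1].min().round(4) if k.any() else 0,Y[:,1].max().round(4) if k.any() else 0)
E
python3 av.py; python3 top.py
```

```text
press xy [-0.142   0.0186] z 0.17 sd [0. 0. 0.] yaw 187.78
F press [0.58 3.58] -2.26 T [0.55 0.03 0.03] t 22.7833
coral patch on bed: n 123 y 0.0538 0.0919
```

>>> drive_tool --pt "0 0 0 0 -0.0148 -0.0019 0.2" --pt "0 0 0 0 -0.015 0.0011 0.2" --pt "0 0 0 0 -0.0144 0.0041 0.2" --pt "0 0 0 0 -0.0133 0.0069 0.2"

```text
time: 23.17
tool_pos: [0.5389, -0.0876, 0.1612]
tcp_rot: [0.215, -3.132, -0.005]
wrist_force: [-4.2, 10.0, 1.3]
width: 0.294
grip_force: 39.9
```

```bash
python3 av.py; python3 top.py
```

```text
press xy [-0.1423 -0.0402] z 0.1598 sd [0.     0.     0.0001] yaw 187.81
F press [-1.75 -0.59] -2.85 T [-0.06  0.23 -0.  ] t 23.4667
coral patch on bed: n 144 y 0.0387 0.0804
```

It has caught: the patch moved 11.5 mm for 0.8 rad. I will wind on.

>>> drive_tool --pt "0 0 0 0 -0.0117 0.0093 0.2" --pt "0 0 0 0 -0.0096 0.0115 0.2" --pt "0 0 0 0 -0.0071 0.0132 0.2" --pt "0 0 0 0 -0.0044 0.0143 0.2" --pt "0 0 0 0 -0.0014 0.0149 0.2" --pt "0 0 0 0 0.0016 0.0149 0.2" --pt "0 0 0 0 0.0044 0.0143 0.2" --pt "0 0 0 0 0.0073 0.0131 0.2"

```text
time: 24.18
tool_pos: [0.5421, -0.1112, 0.0559]
tcp_rot: [0.215, -3.133, 0.003]
wrist_force: [-8.8, -1.9, 10.3]
width: 0.29
grip_force: 40.5
```

```bash
python3 av.py; python3 top.py
```

```text
press xy [-0.1425 -0.0601] z 0.0538 sd [0.     0.0001 0.0001] yaw 187.84
F press [-1.18 -1.1 ] -8.43 T [-0.2  0.2  0. ] t 24.4833
coral patch on bed: n 70 y 0.039 0.0596
```

>>> drive_tool --pt "0 0 0 0 0.0097 0.0124 0.2" --pt "0 0 0 0 0.0117 0.0093 0.2" --pt "0 0 0 0 0.0134 0.0067 0.2" --pt "0 0 0 0 0.0145 0.004 0.2" --pt "0 0 0 0 0.0149 0.001 0.2" --pt "0 0 0 0 0.0148 -0.002 0.2" --pt "0 0 0 0 0.0142 -0.0049 0.2" --pt "0 0 0 0 0.0129 -0.0076 0.2"

```text
time: 25.2
tool_pos: [0.5281, -0.0058, 0.0359]
tcp_rot: [0.215, -3.134, 0.004]
wrist_force: [0.3, -8.0, -7.2]
width: 0.292
grip_force: 39.2
```

```bash
python3 av.py; python3 top.py
```

```text
press xy [-0.1417  0.0463] z 0.0372 sd [0.     0.     0.0001] yaw 187.83
F press [-5.1  2.3] 1.01 T [0.26 0.88 0.03] t 25.5
coral patch on bed: n 0 y 0 0
```

>>> drive_tool --pt "0 0 0 0 0.0111 -0.0101 0.2" --pt "0 0 0 0 0.0089 -0.012 0.2" --pt "0 0 0 0 0.0064 -0.0136 0.2" --pt "0 0 0 0 0.0035 -0.0145 0.2" --pt "0 0 0 0 0.0006 -0.015 0.2" --pt "0 0 0 0 -0.0025 -0.0148 0.2" --pt "0 0 0 0 -0.0053 -0.014 0.2" --pt "0 0 0 0 -0.008 -0.0126 0.2"

```text
time: 26.22
tool_pos: [0.526, 0.0102, 0.1432]
tcp_rot: [-0.215, 3.134, -0.0]
wrist_force: [3.7, -4.8, -17.8]
width: 0.292
grip_force: 38.4
```

```bash
python3 av.py; python3 top.py
```

```text
press xy [-0.1416  0.0587] z 0.1451 sd [0.     0.     0.0001] yaw 187.82
F press [-4.99 -5.75] -0.59 T [-1.    0.66 -0.04] t 26.5167
coral patch on bed: n 14 y -0.0632 -0.0562
```

>>> drive_tool --pt "0 0 0 0 -0.0103 -0.0109 0.2" --pt "0 0 0 0 -0.0123 -0.0085 0.2" --pt "0 0 0 0 -0.0138 -0.006 0.2" --pt "0 0 0 0 -0.0146 -0.0031 0.2" --pt "0 0 0 0 -0.015 -0.0001 0.2" --pt "0 0 0 0 -0.0147 0.0029 0.2" --pt "0 0 0 0 -0.0138 0.0057 0.2" --pt "0 0 0 0 -0.0124 0.0083 0.2"

```text
time: 27.23
tool_pos: [0.5398, -0.0947, 0.1564]
tcp_rot: [0.213, -3.133, -0.009]
wrist_force: [-5.9, 11.6, -1.6]
width: 0.29
grip_force: 40.2
```

>>> drive_tool --pt "0 0 0 0 -0.0106 0.0107 0.2" --pt "0 0 0 0 -0.0082 0.0125 0.2" --pt "0 0 0 0 -0.0055 0.0139 0.2" --pt "0 0 0 0 -0.0027 0.0148 0.2" --pt "0 0 0 0 0.0003 0.015 0.2" --pt "0 0 0 0 0.0033 0.0146 0.2" --pt "0 0 0 0 0.0062 0.0136 0.2" --pt "0 0 0 0 0.0087 0.0122 0.2"

```text
time: 27.9
tool_pos: [0.5415, -0.1066, 0.0496]
tcp_rot: [0.214, -3.133, 0.003]
wrist_force: [-9.6, -1.2, 10.0]
width: 0.286
grip_force: 41.1
```

```bash
python3 av.py; python3 top.py
```

```text
press xy [-0.1424 -0.0552] z 0.0476 sd [0.     0.     0.0001] yaw 187.8
F press [-4.67  2.23] -4.08 T [0.2  0.75 0.03] t 28.2
coral patch on bed: n 117 y -0.1072 -0.0547
```

>>> drive_tool --pt "0 0 0 0 0.0109 0.0102 0.2" --pt "0 0 0 0 0.0128 0.0078 0.2" --pt "0 0 0 0 0.0141 0.0052 0.2" --pt "0 0 0 0 0.0148 0.0022 0.2" --pt "0 0 0 0 0.0149 -0.0007 0.2" --pt "0 0 0 0 0.0145 -0.0038 0.2" --pt "0 0 0 0 0.0135 -0.0065 0.2" --pt "0 0 0 0 0.0119 -0.009 0.2"

```text
time: 28.92
tool_pos: [0.5272, 0.0011, 0.0416]
tcp_rot: [0.214, -3.134, 0.002]
wrist_force: [-0.9, -5.4, -6.6]
width: 0.284
grip_force: 39.6
```

```bash
python3 av.py; python3 top.py; python3 top.py
```

```text
press xy [-0.1416  0.0531] z 0.0432 sd [0.     0.     0.0001] yaw 187.82
F press [-5.92  3.4 ] -0.34 T [0.41 0.98 0.03] t 29.2167
coral patch on bed: n 238 y -0.118 -0.0533
coral patch on bed: n 238 y -0.118 -0.0532
```

>>> drive_tool --pt "0 0 0 0 0.0099 -0.0113 0.2" --pt "0 0 0 0 0.0075 -0.013 0.2" --pt "0 0 0 0 0.0047 -0.0142 0.2" --pt "0 0 0 0 0.0018 -0.0149 0.2"

```text
time: 29.65
tool_pos: [0.524, 0.0257, 0.0962]
tcp_rot: [-0.215, 3.134, -0.001]
wrist_force: [-0.7, -5.5, -8.6]
width: 0.292
grip_force: 39.6
```

```bash
python3 av.py; python3 top.py; python3 - <<'E'
from h import *
p=shot("side"); t=shot("top")
a=cv2.resize(p["color"][120:240,190:330,::-1],None,fx=4,fy=4,interpolation=cv2.INTER_CUBIC)[:480,:400*2]
cv2.imwrite("pics/s7.png",a); b=cv2.resize(t["color"][100:230,210:390,::-1],None,fx=4.4,fy=4.4,interpolation=cv2.INTER_CUBIC); cv2.imwrite("pics/t7.png",b)
E
```

```text
press xy [-0.1414  0.0761] z 0.0985 sd [0.     0.     0.0003] yaw 187.83
F press [-8.72 -0.82] 4.79 T [-0.33  1.28 -0.  ] t 29.95
coral patch on bed: n 237 y -0.118 -0.0532
```

View pics/t7.png

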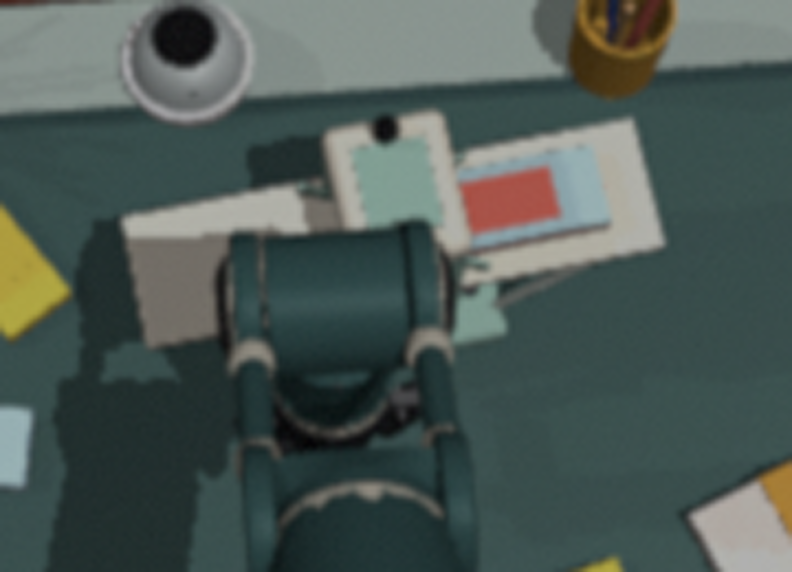

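The stack lies on the right-hand bed; its coral patch at crop (510,200) did not move with further winding, so the rollers have let it go. Now I release the crank.

>>> drive_tool --pt "0 0 0 0 0 0 1" --pt "0 0 0 0 0 0 1" --pt "0 0 0 0 0 0 1" --pt "0 0 0 0 0 0 1" --pt "0 0 0 0 0 0 1" --pt "0 0 0 0 0 0 1"

```text
time: 30.6
tool_pos: [0.5245, 0.0256, 0.0954]
tcp_rot: [-0.214, 3.133, 0.0]
wrist_force: [0.1, 0.1, 0.5]
width: 1.001
grip_force: 0.0
```

>>> drive_tool --pt "0 0 0 0 0 -0.01 1" --pt "0 0 0 0 0 -0.02 1" --pt "0 0 0 0 0 -0.04 1" --pt "0 0 0 0 0 -0.04 1" --pt "0 0 0 0 0 -0.04 1" --pt "0 0 0 0.02 0 -0.02 1" --pt "0 0 0 0.02 0 0 1" --pt "0 0 0 0 0 0 1"

```text
time: 31.27
tool_pos: [0.4833, 0.0199, 0.2681]
tcp_rot: [-0.213, 3.131, -0.001]
wrist_force: [-0.1, 0.4, -0.8]
width: 0.999
grip_force: 0.0
```

```bash
python3 av.py; python3 top.py; python3 - <<'E'
from h import *
p=shot("wrist"); s=shot("side")
a=cv2.resize(s["color"][110:300,140:340,::-1],None,fx=2,fy=2,interpolation=cv2.INTER_CUBIC)
w=p["color"][:,:,::-1]; w=cv2.resize(w,(400,300)); cv2.imwrite("pics/f.png",np.hstack([a,np.vstack([w,np.zeros((80,400,3),np.uint8)])]))
c3=np.array([.6746,-.0305,0]); M3=R.from_euler('z',np.radians(7.84)).as_matrix()
print("pred side patch",proj(s,c3+np.array([[0,-.153,.1435],[-.03,-.153,.1435]])@M3.T))
E
```

```text
press xy [-0.1816  0.0761] z 0.2649 sd [0.0002 0.0001 0.0009] yaw 187.8
F press [ 0.   -0.16] -0.17 T [ 0.01 -0.01 -0.  ] t 31.5667
coral patch on bed: n 205 y -0.118 -0.0593
pred side patch [[289.54625713 158.25816612]
 [296.60588382 160.91940663]]
```

View pics/f.png

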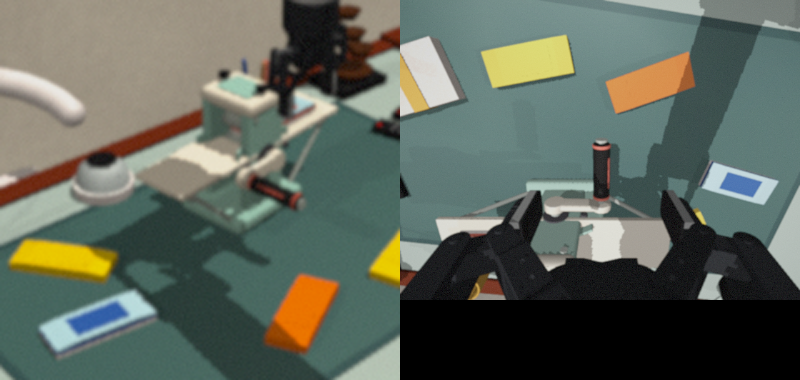

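The stack lies flat on the right bed at (300,105), the left bed is empty, the gripper is clear of the sleeve, and the blue stack is where it was at (100,320). I am handing in.

```bash
python3 -c "
from workcell import workorder; print(workorder.finish_job())"
```

```text
the job is handed in; nothing more can be done
None
```

The coral stack went through the press and lies flat on the right-hand bed, released by the rollers; the crank has been let go and the blue stack is where it was. I handed the job in at about 32 s on the robot's clock; no verdict came back.

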